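# Screw an elbow hose connector into a clamped port to 30 degrees past first resistance

## Task

Put the steel elbow hose connector upright into the clamped port, its two lugs going down through the two slots, and screw it in clockwise. From where you first feel the washer resist, turn it a further 30 degrees, no less and no more, letting it draw itself down rather than forcing or holding it up, then let go. Do not disturb the other things on the bench.

Things in the scene. Friction and masses are not known exactly. Their poses are not given: they have to be found in the camera images.
- elbow: steel elbow hose connector standing on its foot, 66 mm tall, 0.08 to 0.17 kg. Origin: centre of the foot's underside, z up. Round shank 23 mm across with tapered foot; collar 32 mm across at z 24 to 28 mm; square body 26 x 26 mm from z 28 to 66. Two lugs, 6 mm thick round pins, stick out of the shank along +y and -y at z 3.5 mm, 40 mm tip to tip.
- elbow_grip (a point): point inside the elbow's square body, on its axis, 50 mm above the foot; axes as the elbow's. Good TCP place: grip the flat faces +x and -x (26 mm apart) from above. The ribbed barb, 15 mm thick, leaves the +y face at z 48 mm and ends 55 mm from the axis, between the fingers.
- port: clamped female fitting, fixed: steel ring 58 mm across, top face at z 44 mm, on a round grey foot 90 mm across, between two dark jaws along x (to z 31 mm; small black clamp knob on -x). Origin: centre of the foot's underside, z up. Anticlockwise the inserted elbow is blocked; clockwise there is a hard stop about 100 degrees from the slots. Left alone, the turned elbow stays where it is.
- port_mouth (a point): centre of the port's top face. Round hole 24.6 mm across with two facing slots along the port's +y and -y, about 8.5 mm wide at the hole and wider outside. The elbow enters either way round, lugs in the slots, and comes to stand on a springy washer 14 to 18 mm below this point (differs each time), its collar clear above the top.
- port_lips (a point): point on the port's axis 8 mm below its top face, level with the start of two sloping lips under which the lugs run when turned clockwise (from above). They meet 25 to 57 degrees from the slots (differs): first resistance. From there the elbow is drawn down 1 mm per 10 degrees; the washer yields at 5 N, plus 3 N per mm. A gripper that does not follow it down feels a growing downward pull.
- straight: straight steel hose connector standing up, 26 mm across its square body, 88 mm tall, same foot as the elbow but its ribbed nozzle points up; a bystander. Origin: centre of its foot.
- forceps: steel forceps lying flat, 16 x 130 x 8 mm, long along their y; a bystander between the elbow and the port. Origin: centre, underside.
- petri: round shallow lidded dish, 63 mm across, 15 mm high; a bystander. Origin: centre, underside.
- dropper: small brown dropper bottle, 32 mm across, 82 mm tall; a bystander. Origin: centre, underside.
- slide_box: small standing carton, 60 x 30 x 94 mm; a bystander. Origin: centre, underside.
- tub: clear empty tub, 67 mm across, 38 mm high; a bystander. Origin: centre, underside.
- wash_bottle: squeeze bottle with a bent spout, 56 x 91 x 158 mm; a bystander at the back. Origin: underside, 18 mm to +y of the bottle's axis.
Mind the look-alikes: they are no part of the job. Leave any purple look-alike of the elbow alone.

How it is judged (in metres and radians):
On the way:
1. the elbow stands in the port on its washer, not yet tightened (horizontal distance between elbow and port below 0.003 m and z of elbow in the frame of port below 0.032 m and contact force between elbow and port below 20 N), for 0.2 s.
At the end, for the whole second after the job is handed in: the elbow is locked upright in the port, 30 degrees (give or take about 10) past the first resistance: its contact forces with the port, washer and lips together, add up to 21 to 36 N (10 N at first resistance, 28 N at 30 degrees past it); released and at rest (horizontal distance between elbow and port below 0.003 m and z of elbow in the frame of port below 0.0295 m and angle between elbow's own z axis and vertical below 0.09 rad and contact force between elbow and port between 21 and 36 N and linear speed of elbow below 0.01 m/s); the robot touches nothing.
It fails at once if the elbow is forced or overtightened: its contact forces with the port add up to more than 52 N (contact force between elbow and port above 52 N).
It fails at once if one of the other things is pushed more than 20 mm out of place (distance of any of straight, forceps, petri, dropper, slide_box, tub, wash_bottle from where it was at the start of the episode above 0.02 m).
It also fails if it takes over 58 s, if anything falls off the work surface, if the arm or the gripper's body presses on something with over 40 N, if the wrist force passes 120 N, or if a joint passes its speed limit or range.

## Robot

A 7-joint arm with a two-finger parallel gripper is mounted at the origin on a cart in front of the work surface, level with it; the furniture and walls round the work are solid. World frame = base frame: x ahead of the robot, y to its left, z up, the work surface at z = 0. Lengths are in mm, angles in rad, forces in N, time in s.
With the tool pointing down it reaches from about 400 to 925 mm from the base axis. Payload 5.6 kg.
Tool frame: the origin (TCP) lies between the finger pads, 19 mm behind the fingertips; this is the grasp point; z points along the fingers, y is the line along which they close (so a half turn about z gives the same grasp; the last joint's range is limited). The gripper opens to 85 mm and grips with 20 to 120 N. Pads are 22 mm wide; open, the fingers measure 114 mm over their backs; the gripper's body (76 mm by 85 mm) begins 54 mm behind the grasp point. The pads swing forward as they close: fully open they stand 13 mm farther back than shut.
Start: joints at [-1.2, 0.468, -0.012, 1.603, 0.006, 1.071, -0.056], TCP at [261.398, 595.129, 249.99] pointing down, gripper open.
Joint ranges: [-2.53, 2.53], [-0.31, 2.02], [-1.57, 1.55], [0.28, 2.44], [-1.29, 4.43], [0.15, 1.84], [-2.92, 2.92]. Speed limits (rad/s): [2.57, 2.57, 3.14, 3.14, 3.14, 3.14, 3.14].

## Interface

Orientations are given as a rotation vector (axis times angle).
In Python, from station import manip gives the robot as it stands. The module is installed in compiled form; this text tells all that it offers.
- The arm moves only by the tool carry_out, never from a script. Its argument "commands" is one flat list of numbers, 6 for each row, row after row: the shift along the world's x, y, z each as a share of 0.1 m, from -1 to 1, then the turn, a rotation vector about the world's x, y, z each as a share of 10 degrees, from -1 to 1. In form: [dx, dy, dz, rx, ry, rz, dx, dy, dz, rx, ry, rz, ...]. A call has 1 to 12 rows; each row shifts and turns the commanded pose from where the row before left it; what a row does not reach is not made up. A row lasts 1/8 s, in which the tool goes at most 62.5 mm and 10.7 degrees, less where a joint would pass 70% of its speed; a pose out of reach is approached as far as the arm can. A call with a number of a shift or a turn outside -1 to 1 is refused whole. A call with a gripper value outside its range is refused whole. "hand" is the closure, from 0 (fully open) to 1 (shut), set as the call begins (left out, the last holds). The fingers move at their own pace and stop on an object; the grip force is fixed at half the most. Time passes only in rows, so rows that do not move let the fingers close. It gives the time, the measured TCP pose, the force, the opening and the grip force at its end, in the units of the state.
- manip.read_state(): the state, without advancing time (a new reading comes with each control period).
- manip.capture(name): name is "scene" or "side" or "wrist"; returns the picture (400x640x3 uint8, blue, green, red); there is no depth.
- manip.get_calibration(name): a dict with "camera_matrix" (3x3 intrinsics, pixels), "position" and "attitude" of the camera in the world. Camera axes: x right, y up, looking along -z (the intrinsics and any distortion apply to the point x, -y, -z); pixel columns grow to the right and rows downward; lengths in mm; the calibration is good to about 2 mm. A picture is of the moment at which its call begins: read the wrist's pose just before it. get_calibration takes no time and is no camera call; for the wrist camera it gives the pose at the moment of the call.
- manip.sign_off(): hands the job in; it is judged then, once.
The state is a dict: "t": time; "joint_pos": joint angles; "dq": joint speeds; "joint_torque": joint torques, N m; "tool_pos": TCP position; "tool_rot": TCP orientation; "contact_force": force on the tool from outside, world axes, zero at the start; "wrist_torque": the same for the moment, N m; "grip_width": finger opening in mm; "grip_force": force on a finger pad.
Only numpy, scipy, OpenCV 4.12 (cv2) and the standard library are available. Lean on these libraries where they do the work, as an engineer would, in place of code of your own. Each camera call takes 0.05 s, during which the arm holds its last target. There are 200 camera calls.

## Working session

There is one attempt and no reset: what is moved stays moved. The work goes in short steps, Python scripts to look and compute and a tool call to move; the robot and the scene stay as the last step left them, time stands still between calls to the robot, and variables do not carry over. Pictures are saved under pics/ and viewed, at most 10 in all, crops included, and the job is handed in when it is done.

Besides the shell and the picture viewer there is one more tool, called after ">>>" in YAML: its name, and indented under it one key for each argument. carry_out: Moves the arm, as the interface text tells. Shift numbers are shares of 0.1 m and turn numbers shares of 10 degrees, none past 1 either way. Its arguments: {"type":"object","properties":{"commands":{"type":"array"},"hand":{"type":"number"}},"required":["commands"]}

```bash
mkdir -p pics; python3 - <<'E'
from station import manip
import cv2,numpy as np
print(manip.read_state())
for n in ["scene","side","wrist"]:
    print(n,manip.get_calibration(n))
    cv2.imwrite(f"pics/{n}0.png",manip.capture(n))
E
```

```text
{'t': 0.0, 'joint_pos': array([-1.19997189,  0.46837841, -0.01156862,  1.60364161,  0.00599342,
        1.07139812, -0.05628636]), 'dq': array([-3.23411417e-04, -4.45897487e-04,  8.77387664e-04,  2.34567712e-03,
        7.95932692e-04, -5.16615491e-04, -2.80865477e-05]), 'joint_torque': array([ 1.12711528e-03, -5.32396495e+01,  2.21857103e-02, -2.51307285e+01,
        1.15613372e-02,  7.90267222e-03, -2.42940388e-06]), 'tool_pos': array([261.23832597, 594.61129235, 249.03003768]), 'tool_rot': array([-6.45485942e-01, -3.07432362e+00,  2.78928165e-03]), 'contact_force': array([ 0.33022978,  0.16844839, -0.22223769]), 'wrist_torque': array([ 0.03675522, -0.00993557,  0.01854318]), 'grip_force': 0.0, 'grip_width': 85.4871102894081}
scene {'camera_matrix': array([[462.41677579,   0.        , 327.13189314],
       [  0.        , 462.41677579, 208.13336188],
       [  0.        ,   0.        ,   1.        ]]), 'position': array([ 365.82347909, -508.64545214,  825.81679383]), 'attitude': array([ 0.66645754, -0.10636529, -0.26729373])}
side {'camera_matrix': array([[450.0295592 ,   0.        , 319.26676341],
       [  0.        , 450.0295592 , 197.45790004],
       [  0.        ,   0.        ,   1.        ]]), 'position': array([ -17.55556327, -442.14139709,  707.42149824]), 'attitude': array([ 0.8319837 , -0.37335696, -0.74789097])}
wrist {'camera_matrix': array([[298.13280819,   0.        , 318.28662261],
       [  0.        , 298.13280819, 200.17836302],
       [  0.        ,   0.        ,   1.        ]]), 'position': array([184.25454153, 629.05905222, 371.91011315]), 'attitude': array([-0.29572794, -0.19137331,  1.14517293])}
```

View pics/scene0.png

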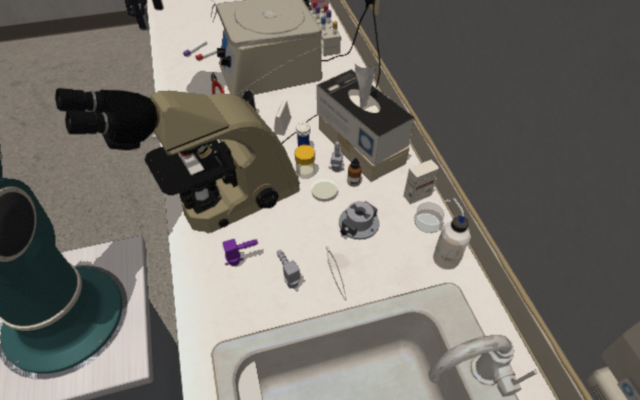

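View pics/side0.png

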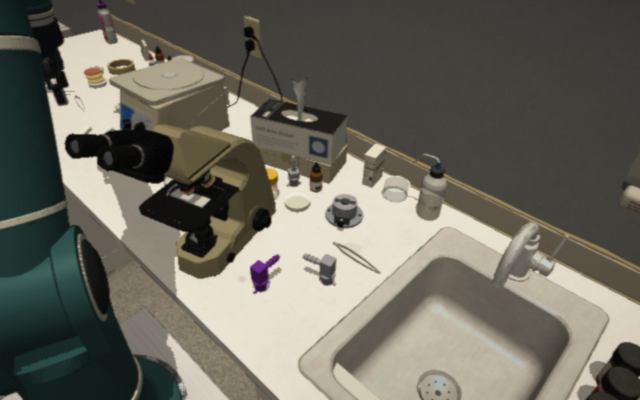

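```bash
cat > h.py <<'E'
from station import manip
import cv2,numpy as np
from scipy.spatial.transform import Rotation as R
def cal(n):
    c=manip.get_calibration(n); return c["camera_matrix"],c["position"],R.from_rotvec(c["attitude"]).as_matrix()
def proj(C,P):
    K,p,A=C; q=(np.atleast_2d(P)-p)@A*[1,-1,-1]; q=q@K.T; return q[:,:2]/q[:,2:]
def back(C,uv,z):
    K,p,A=C; uv=np.atleast_2d(uv).astype(float); d=np.c_[uv,np.ones(len(uv))]@np.linalg.inv(K).T*[1,-1,-1]@A.T
    return p+d*((z-p[2])/d[:,2:])
def crop(n,name,x,y,w,h,s):
    im=manip.capture(n); cv2.imwrite(f"pics/{name}.png",cv2.resize(im[y:y+h,x:x+w],None,fx=s,fy=s,interpolation=cv2.INTER_CUBIC))
E
python3 - <<'E'
from h import *
np.set_printoptions(suppress=True,precision=0)
S=cal("scene");D=cal("side")
a=cv2.imread("pics/scene0.png")[190:310,210:390];b=cv2.imread("pics/side0.png")[180:300,240:390]
cv2.imwrite("pics/c0.png",np.vstack([cv2.resize(a,None,fx=3.3,fy=3.3,interpolation=2)[:300],]) if 0 else np.hstack([cv2.resize(a,(400,267)),cv2.resize(b,(333,267))]))
for n,uv,z in [("elbow top",(289,266),66),("barbend",(280,252),48),("port top",(360,213),44),("petri",(324,191),10),("dropper",(354,183),0),("tub",(428,222),0),("box",(420,200),0),("straight",(337,168),0),("forceps a",(328,249),4),("forceps b",(345,299),4),("micro base corner",(210,230),0),("micro base R",(298,188),0),("eyep",(65,100),250),("micro head",(150,150),200),("purple",(235,263),0),("tissue box",(375,175),0)]:
    print(n,back(S,uv,z)[0])
for n,uv,z in [("elbow top",(327,257),66),("barbend",(307,258),48),("port top",(347,201),44),("petri",(297,203),10)]: print("side",n,back(D,uv,z)[0])
E
```

```text
elbow top [434. -46.  66.]
barbend [426.   2.  48.]
port top [612.  55.  44.]
petri [563. 164.  10.]
dropper [642. 177.   0.]
tub [765.  22.   0.]
box [773.  86.   0.]
straight [617. 235.   0.]
forceps a [528.  10.   4.]
forceps b [ 528. -111.    4.]
micro base corner [294. 131.   0.]
micro base R [509. 197.   0.]
eyep [ 86. 324. 250.]
micro head [225. 196. 200.]
purple [333.  32.   0.]
tissue box [699. 188.   0.]
side elbow top [439. -42.  66.]
side barbend [422.  -4.  48.]
side port top [618.  59.  44.]
side petri [559. 166.  10.]
```

View pics/c0.png

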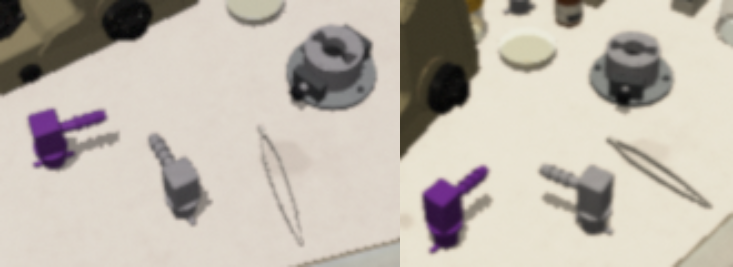

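```bash
cat >> h.py <<'E'
def tri(L):
    M=[];b=[]
    for C,uv in L:
        K,p,A=C; d=back(C,uv,p[2]-100)[0]-p; d/=np.linalg.norm(d); Q=np.eye(3)-np.outer(d,d); M.append(Q); b.append(Q@p)
    return np.linalg.lstsq(np.vstack(M),np.hstack(b),rcond=None)[0]
E
python3 - <<'E'
from h import *
np.set_printoptions(suppress=True,precision=0)
S=cal("scene");D=cal("side")
for n,a,b in [("eyepiece",(62,97),(74,144)),("knob",(345,231),(342,224)),("micro top corner",(163,93),(160,127)),("port",(360,213),(347,201)),("elbow",(289,266),(327,257)),("barb",(279,252),(305,257)),("straight top",(336,146),(293,160)),("dropper",(354,165),(316,169)),("tissue top",(365,70),(300,83)),("centr lid",(270,15),(178,76))]: print(n,tri([(S,a),(D,b)]))
E
```

```text
eyepiece [137. 167. 365.]
knob [574.  35.  17.]
micro top corner [281. 201. 319.]
port [611.  52.  51.]
elbow [433. -49.  74.]
barb [424.   4.  45.]
straight top [611. 232.  79.]
dropper [638. 177.  64.]
tissue top [685. 279. 241.]
centr lid [545. 601. 205.]
```

>>> carry_out:
  commands: [0.37,-0.37,0.3,0,0,-0.43,0.37,-0.37,0.3,0,0,-0.43,0.37,-0.37,0.3,0,0,-0.43,0.37,-0.37,0.3,0,0,-0.43,0.37,-0.37,0.3,0,0,-0.43,0.37,-0.37,0.3,0,0,-0.43,0.37,-0.37,0,0,0,-0.43,0.37,-0.37,0,0,0,-0.43,0.1,-0.5,-0.2,0,0,-0.43,0.1,-0.5,-0.35,0,0,-0.43,0.1,-0.5,-0.35,0,0,-0.43,0.1,-0.5,-0.35,0,0,-0.43]
  hand: 0

```text
t: 1.65
tool_pos: [597.3, 97.6, 303.8]
tool_rot: [-1.922, -2.485, -0.0]
contact_force: [0.7, 1.0, -0.6]
grip_width: 85.3
grip_force: 0.0
```

```bash
python3 - <<'E'
from h import *
s=manip.read_state();print(s["t"],s["tool_pos"],s["tool_rot"],s["joint_pos"])
c=manip.get_calibration("wrist");print(c["position"],c["attitude"])
np.save("w1.npy",[c],allow_pickle=True)
cv2.imwrite("pics/w1.png",manip.capture("wrist"))
E
```

```text
1.65 [597.29677417  97.59272568 303.84828702] [-1.92205097e+00 -2.48500845e+00 -2.51607493e-04] [-0.51779276  0.3493083   0.38818456  1.68051862 -0.14320602  1.13970625
  0.16332218]
[576.38746687 179.5676335  426.67347608] [-0.33101612 -0.0420837   0.25100862]
```

View pics/w1.png

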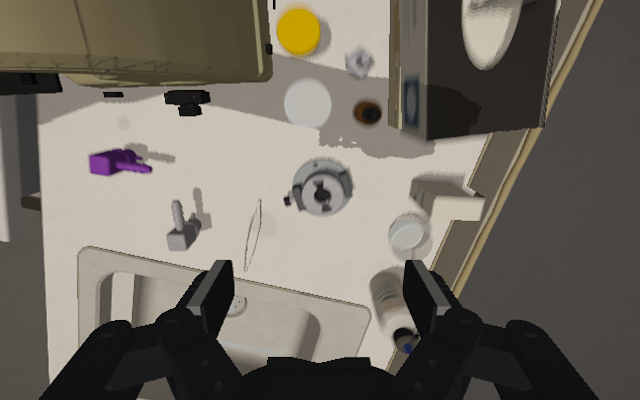

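```bash
cat >> h.py <<'E'
def rect(im,C,x,y,z,half=60,s=3.3):
    # top-down view: up=+x world, left=+y world
    n=int(2*half*s); w=np.array([[x+half,y+half,z],[x+half,y-half,z],[x-half,y-half,z],[x-half,y+half,z]],float)
    H=cv2.getPerspectiveTransform(np.float32([[0,0],[n,0],[n,n],[0,n]]),np.float32(proj(C,w)))
    return cv2.warpPerspective(im,H,(n,n),flags=cv2.INTER_CUBIC|cv2.WARP_INVERSE_MAP)
E
python3 - <<'E'
from h import *
np.set_printoptions(suppress=True,precision=1)
W=cal("wrist");im=cv2.imread("pics/w1.png")
print(back(W,[[322,195]],44),back(W,[[182,240]],66))
cv2.imwrite("pics/r1.png",np.hstack([rect(im,W,612,56,44),rect(im,W,436,-40,66)]))
E
```

```text
[[608.7  49.5  44. ]] [[441.2 -49.6  66. ]]
```

View pics/r1.png

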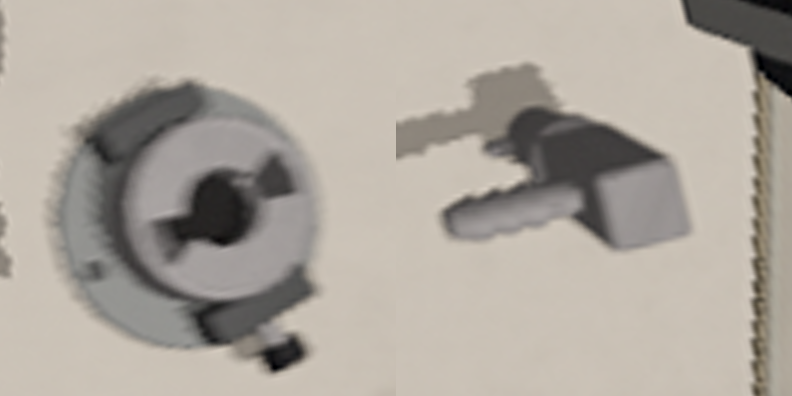

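>>> carry_out:
  commands: [-0.25,-0.31,-0.22,0,0,0.04,-0.25,-0.31,-0.22,0,0,0.04,-0.25,-0.31,-0.22,0,0,0.04,-0.25,-0.31,-0.22,0,0,0.04,-0.25,-0.31,-0.22,0,0,0.04,-0.25,-0.31,-0.22,0,0,0,0,0,0,0,0,0,0,0,0,0,0,0]

```text
t: 2.7
tool_pos: [448.1, -86.5, 173.4]
tool_rot: [1.875, 2.52, 0.001]
contact_force: [0.8, 0.4, -0.5]
grip_width: 85.7
grip_force: 0.0
```

```bash
python3 - <<'E'
from h import *
np.set_printoptions(suppress=True,precision=1)
s=manip.read_state();print(s["t"],s["tool_pos"],s["tool_rot"])
W=cal("wrist");im=manip.capture("wrist");cv2.imwrite("pics/w2.png",im);np.savez("w2.npz",*W)
print(proj(W,[[434,-52,66]]),W[1])
cv2.imwrite("pics/r2.png",np.hstack([rect(im,W,434,-45,66,45,4.4),rect(im,W,434,-45,0,45,4.4)]))
E
```

```text
2.7 [448.1 -86.5 173.4] [1.9 2.5 0. ]
[[313.2 161.4]] [424.   -5.3 296.1]
```

View pics/r2.png

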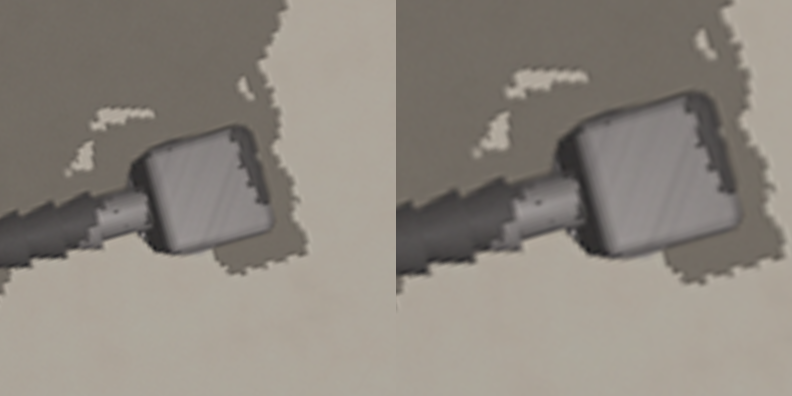

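>>> carry_out:
  commands: [-0.06,0.19,-0.2,0,0,-0.05,-0.06,0.2,-0.2,0,0,-0.05,0,0,-0.4,0,0,0,0,0,-0.3,0,0,0,0,0,-0.13,0,0,0,0,0,0,0,0,0,0,0,0,0,0,0]

```text
t: 3.62
tool_pos: [436.4, -47.8, 50.9]
tool_rot: [1.896, 2.503, 0.002]
contact_force: [-0.0, -0.5, -0.1]
grip_width: 85.6
grip_force: 0.0
```

>>> carry_out:
  commands: [0,0,0,0,0,0,0,0,0,0,0,0,0,0,0,0,0,0,0,0,0,0,0,0,0,0,0,0,0,0,0,0,0,0,0,0,0,0,0,0,0,0,0,0,0,0,0,0]
  hand: 1

```text
t: 4.62
tool_pos: [435.6, -47.9, 50.4]
tool_rot: [1.898, 2.503, 0.001]
contact_force: [-1.7, 0.2, 5.9]
grip_width: 25.1
grip_force: 58.5
```

>>> carry_out:
  commands: [0,0,0.1,0,0,0,0,0,0.4,0,0,0,0,0,0.5,0,0,0,0.42,0.06,0,0,0,0.15,0.42,0.06,0,0,0,0.15,0.42,0.06,0,0,0,0.15,0.42,0.06,0,0,0,0.15,0.42,0.04,0,0,0,0.15,0,0,0,0,0,0,0,0,0,0,0,0,0,0,0,0,0,0]

```text
t: 6.0
tool_pos: [644.3, -20.2, 150.1]
tool_rot: [-1.73, -2.621, 0.001]
contact_force: [-0.2, -0.4, -0.6]
grip_width: 25.1
grip_force: 59.2
```

```bash
python3 - <<'E'
from h import *
np.set_printoptions(suppress=True,precision=2)
s=manip.read_state();print(s["t"],s["tool_pos"],s["tool_rot"],s["contact_force"],s["joint_pos"])
W=cal("wrist");im=manip.capture("wrist");cv2.imwrite("pics/w3.png",im);np.savez("w3.npz",*W);print(W[1])
T=s["tool_pos"]
a=rect(im,W,611,53,44,40,5);b=rect(im,W,T[0],T[1],T[2]+16,40,5)
cv2.imwrite("pics/r3.png",np.hstack([a,b]))
E
```

```text
6.0 [644.27 -20.16 150.12] [-1.73 -2.62  0.  ] [-0.23 -0.42 -0.57] [-0.29  0.58  0.37  1.71 -0.26  0.89  0.6 ]
[611.49  57.76 272.92]
```

View pics/r3.png

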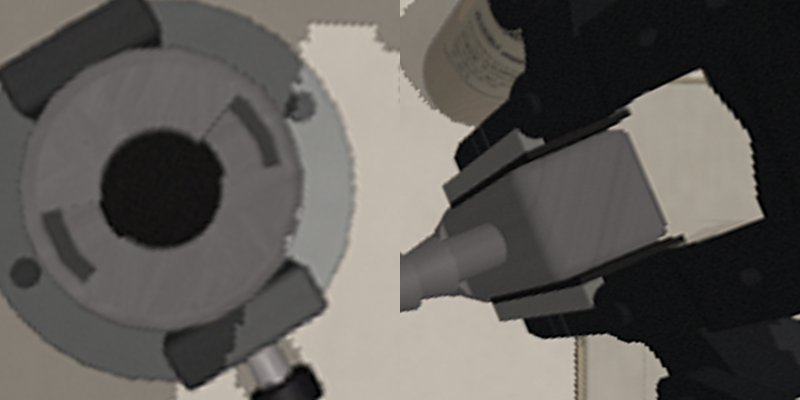

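```bash
python3 - <<'E'
from h import *
np.set_printoptions(suppress=True,precision=2,linewidth=150)
d=np.load("w3.npz");W=[d[k] for k in d];im=cv2.imread("pics/w3.png")
T=np.array([644.27,-20.16,150.12])
a=rect(im,W,613.4,60.5,44,25,15.6);b=rect(im,W,T[0],T[1],T[2]+16,25,15.6)
cl=cv2.createCLAHE(3,(4,4));f=lambda x:cl.apply(cv2.cvtColor(x,6))
cv2.imwrite("pics/r4.png",np.hstack([f(a),f(b)]))
g=cv2.GaussianBlur(cv2.cvtColor(im,6),(3,3),0).astype(np.float32)
def samp(P): 
    uv=proj(W,P).astype(np.float32); return cv2.remap(g,uv[:,:1],uv[:,1:],cv2.INTER_CUBIC)[:,0]
# edge circles: hole
c=np.array([613.4,60.5])
th=np.radians(np.arange(0,360,5))
for lo,hi,nm in [(9,15,"hole"),(25,32,"rim")]:
    pts=[]
    r=np.arange(lo,hi,.1)
    for t in th:
        da=np.degrees((t-np.radians(121)+np.pi/2)%np.pi-np.pi/2)
        if nm=="hole" and abs(da)<32: continue
        p=samp(np.c_[c[0]+r*np.cos(t),c[1]+r*np.sin(t),np.full(len(r),44)]); e=np.abs(np.gradient(p)); i=e.argmax(); pts.append([c[0]+r[i]*np.cos(t),c[1]+r[i]*np.sin(t)])
    pts=np.array(pts)
    from scipy.optimize import least_squares
    s=least_squares(lambda q:np.hypot(*(pts-q[:2]).T)-q[2],[*c,hi-3],loss="soft_l1",f_scale=.2); print(nm,s.x,np.median(abs(s.fun)))
for r in (14,16,18,20,22):
    for base in (121,301):
        t=np.arange(base-45,base+46,5);p=samp(np.c_[c[0]+r*np.cos(np.radians(t)),c[1]+r*np.sin(np.radians(t)),np.full(len(t),44)]);print(r,base,p.astype(int))
E
```

```text
hole [613.21  60.91  12.02] 0.11383197701531955
rim [613.44  60.59  27.9 ] 0.37768329820366375
14 121 [103 104 103 104 104  96  91  93  96  96  95  95  94  98 101 101 100  99  99]
14 301 [101 101 101 100 100 100  99  99 100 101 100  98  96  91 100 100 100 101 101]
16 121 [101 102 103 101 103 100  95  96  99 100 100  98  97  98  99 100 100 100  98]
16 301 [ 98  99 101 101 101  99 100  99  99 101  99  97  95  90 100 102  99 101 101]
18 121 [102 102 102 101 102  97  96  95  99  99  99  97  98  98  99  99  99 100  98]
18 301 [ 97  98  99 100 101  99  99  99  99 100  99  96  97  91  99 101 102 101 101]
20 121 [101 104 102 101 102  99  93  92  94  96  98  95  94  98  98  98  98 100  98]
20 301 [ 97  96  97  98 101  95  91  92  93  92  90  88  90  87 101  99 102 101 101]
22 121 [101 102 104 102 102  84  56  57  56  56  59  57  56  84  99  99  98  98  99]
22 301 [ 98  98  98  97 101  80  57  58  58  58  58  58  58  74 102 100 101 102 102]
```

View pics/r4.png

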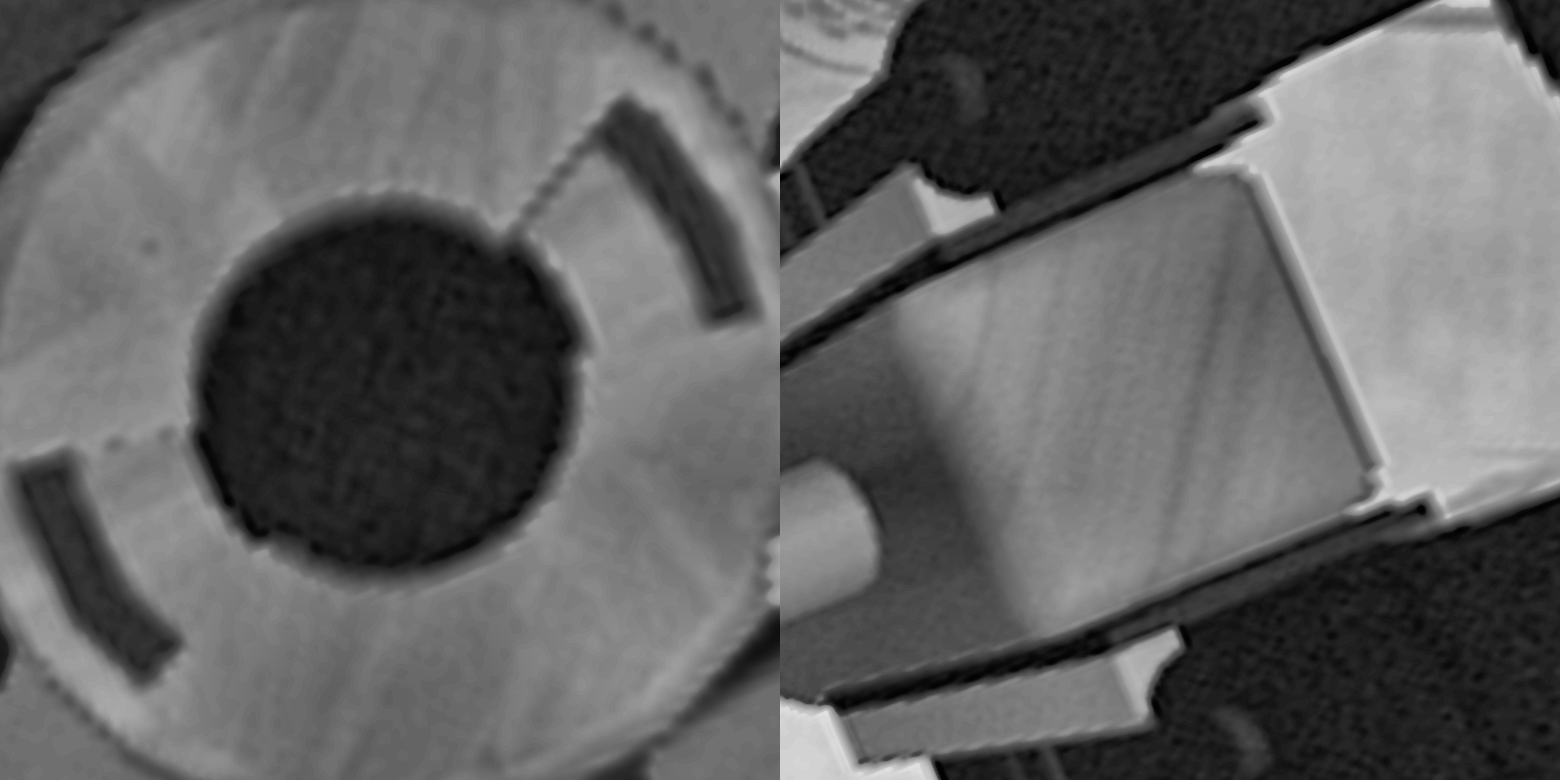

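```bash
python3 - <<'E'
from h import *
np.set_printoptions(suppress=True,precision=2,linewidth=200)
def prof(fn,T,yaw,zt):
    d=np.load(fn+".npz");W=[d[k] for k in d];g=cv2.cvtColor(cv2.imread("pics/"+fn+".png"),6).astype(np.float32)
    for nm,az in (("along barb(+y elbow)",yaw+90),("along x",yaw)):
        u=np.array([np.cos(np.radians(az)),np.sin(np.radians(az))]);v=np.array([-u[1],u[0]])
        s=np.arange(-20,20.1,1);acc=[]
        for k in np.arange(-6,6.1,1):
            P=np.c_[T[:2]+s[:,None]*u+k*v,np.full(len(s),zt)];uv=proj(W,P).astype(np.float32)
            acc.append(cv2.remap(g,uv[:,:1],uv[:,1:],cv2.INTER_CUBIC)[:,0])
        print(fn,nm);print(np.c_[s,np.mean(acc,0)].round().astype(int).T)
prof("w2",np.array([436.3,-47.8]),15.8,66)
prof("w3",np.array([644.27,-20.16]),23.15,166.1)
E
```

```text
w2 along barb(+y elbow)
[[-20 -19 -18 -17 -16 -15 -14 -13 -12 -11 -10  -9  -8  -7  -6  -5  -4  -3  -2  -1   0   1   2   3   4   5   6   7   8   9  10  11  12  13  14  15  16  17  18  19  20]
 [167 167 154 135 116 108 110 106  80  72  81  98 121 132 133 133 133 134 134 135 135 136 137 138 138 138 138 138 138 139 137 122 100  63  48  74  90 103 108 115 119]]
w2 along x
[[-20 -19 -18 -17 -16 -15 -14 -13 -12 -11 -10  -9  -8  -7  -6  -5  -4  -3  -2  -1   0   1   2   3   4   5   6   7   8   9  10  11  12  13  14  15  16  17  18  19  20]
 [138 128 129 124 122 122 121  92 113 132 140 139 139 139 138 138 137 137 136 136 136 135 135 135 134 133 133 132 132 131 127 108  80  99 109 108 108 108 108 108 108]]
w3 along barb(+y elbow)
[[-20 -19 -18 -17 -16 -15 -14 -13 -12 -11 -10  -9  -8  -7  -6  -5  -4  -3  -2  -1   0   1   2   3   4   5   6   7   8   9  10  11  12  13  14  15  16  17  18  19  20]
 [158 158 158 159 158 158 158 159 158 167  87  90  90  90  90  89  89  89  89  89  90  89  90  90  91  91  91  91  91  91  91  89  85  82  74  63  60  60  60  60  60]]
w3 along x
[[-20 -19 -18 -17 -16 -15 -14 -13 -12 -11 -10  -9  -8  -7  -6  -5  -4  -3  -2  -1   0   1   2   3   4   5   6   7   8   9  10  11  12  13  14  15  16  17  18  19  20]
 [ 17  17  17  17  17  23  27  28  36  84  88  90  90  90  90  90  90  90  89  89  90  89  90  90  90  90  90  91  91  91  91  87  83  11  29  24  21  17  17  17  17]]
```

>>> carry_out:
  commands: [-0.06,0.16,-0.08,0,0,0.16,-0.06,0.16,-0.08,0,0,0.16,-0.06,0.16,-0.08,0,0,0.16,-0.06,0.16,-0.08,0,0,0.16,-0.07,0.17,-0.08,0,0,0.15,0,0,0,0,0,0,0,0,0,0,0,0]

```text
t: 6.92
tool_pos: [614.8, 60.5, 110.2]
tool_rot: [1.545, 2.734, -0.0]
contact_force: [-0.9, 0.7, -0.5]
grip_width: 25.3
grip_force: 59.2
```

```bash
python3 - <<'E'
from h import *
np.set_printoptions(suppress=True,precision=2)
s=manip.read_state();print(s["tool_pos"],s["tool_rot"],s["contact_force"],s["wrist_torque"],s["joint_pos"])
a=np.degrees(np.arctan2(s["tool_rot"][1],s["tool_rot"][0]));print((2*a-90)%180)
S=cal("scene");print(back(S,[[375,176],[322,132],[412,150]],0));W=cal("wrist");print(W[1])
E
```

```text
[614.81  60.51 110.24] [ 1.55  2.73 -0.  ] [-0.91  0.74 -0.51] [-0.04 -0.03  0.03] [-0.39  0.59  0.32  1.8  -0.25  0.79  0.6 ]
31.059126529556607
[[697.86 184.87   0.  ]
 [616.73 369.82   0.  ]
 [819.28 244.09   0.  ]]
[571.45 133.18 232.95]
```

>>> carry_out:
  commands: [-0.016,0.003,-0.06,0,0,0,0,0,-0.06,0,0,0,0,0,0,0,0,0,0,0,0,0,0,0]

```text
t: 7.42
tool_pos: [612.9, 61.2, 97.9]
tool_rot: [1.545, 2.735, -0.0]
contact_force: [0.3, 0.6, -1.6]
grip_width: 25.4
grip_force: 59.2
```

```bash
cat > st.py <<'E'
from station import manip
import numpy as np
np.set_printoptions(suppress=True,precision=2)
s=manip.read_state();r=s["tool_rot"]
print(s["t"],s["tool_pos"],"yaw",(2*np.degrees(np.arctan2(r[1],r[0]))-90)%180,"tilt",r[2],"F",s["contact_force"],"M",s["wrist_torque"],"g",s["grip_width"],s["grip_force"],"q7",s["joint_pos"][6])
E
python3 st.py
```

```text
7.425 [612.89  61.21  97.94] yaw 31.069583765479948 tilt -0.00013511225733680676 F [ 0.28  0.61 -1.56] M [0.01 0.02 0.01] g 25.43092204240422 59.15536165237427 q7 0.6013147542921006
```

>>> carry_out:
  commands: [0.003,-0.004,-0.01,0,0,0,0,0,-0.01,0,0,0,0,0,-0.01,0,0,0,0,0,-0.01,0,0,0,0,0,0,0,0,0]

```text
t: 8.05
tool_pos: [613.1, 61.0, 93.9]
tool_rot: [-1.545, -2.735, 0.0]
contact_force: [-0.2, -0.2, -1.4]
grip_width: 25.0
grip_force: 59.2
```

>>> carry_out:
  commands: [0,0,-0.01,0,0,0,0,0,-0.01,0,0,0,0,0,0,0,0,0]

```text
t: 8.43
tool_pos: [613.0, 61.0, 91.9]
tool_rot: [-1.545, -2.735, 0.0]
contact_force: [-0.4, 1.2, -0.6]
grip_width: 25.6
grip_force: 59.2
```

>>> carry_out:
  commands: [0,0,-0.01,0,0,0,0,0,-0.01,0,0,0,0,0,0,0,0,0]

```text
t: 8.8
tool_pos: [613.0, 61.1, 89.9]
tool_rot: [-1.545, -2.735, 0.0]
contact_force: [-0.3, -0.2, -1.5]
grip_width: 25.2
grip_force: 59.2
```

>>> carry_out:
  commands: [0,0,-0.01,0,0,0,0,0,-0.01,0,0,0,0,0,0,0,0,0]

```text
t: 9.18
tool_pos: [613.0, 61.0, 87.9]
tool_rot: [-1.545, -2.735, 0.0]
contact_force: [0.9, -0.3, -0.7]
grip_width: 25.2
grip_force: 59.2
```

>>> carry_out:
  commands: [0,0,-0.01,0,0,0,0,0,-0.01,0,0,0,0,0,0,0,0,0]

```text
t: 9.55
tool_pos: [613.0, 61.0, 85.9]
tool_rot: [-1.545, -2.735, 0.0]
contact_force: [0.1, 0.4, -1.9]
grip_width: 25.0
grip_force: 59.2
```

>>> carry_out:
  commands: [0,0,-0.01,0,0,0,0,0,-0.01,0,0,0,0,0,-0.01,0,0,0,0,0,-0.01,0,0,0,0,0,0,0,0,0]

```text
t: 10.18
tool_pos: [613.0, 61.0, 81.8]
tool_rot: [-1.545, -2.735, 0.0]
contact_force: [0.1, 0.2, -1.6]
grip_width: 25.2
grip_force: 59.2
```

>>> carry_out:
  commands: [0,0,-0.01,0,0,0,0,0,0,0,0,0]

```text
t: 10.42
tool_pos: [613.1, 61.0, 80.9]
tool_rot: [-1.545, -2.735, 0.0]
contact_force: [-0.8, 0.5, -0.3]
grip_width: 25.7
grip_force: 59.2
```

>>> carry_out:
  commands: [0,0,-0.01,0,0,0,0,0,0,0,0,0]

```text
t: 10.68
tool_pos: [613.0, 61.1, 79.9]
tool_rot: [-1.545, -2.735, 0.0]
contact_force: [0.1, -0.0, -1.3]
grip_width: 25.2
grip_force: 59.2
```

>>> carry_out:
  commands: [0,0,-0.01,0,0,0,0,0,0,0,0,0]

```text
t: 10.92
tool_pos: [613.0, 61.0, 78.9]
tool_rot: [-1.545, -2.735, 0.0]
contact_force: [-0.1, -0.2, -1.2]
grip_width: 25.2
grip_force: 59.2
```

>>> carry_out:
  commands: [0,0,-0.01,0,0,0,0,0,0,0,0,0]

```text
t: 11.18
tool_pos: [613.1, 61.0, 78.0]
tool_rot: [1.545, 2.735, -0.0]
contact_force: [1.0, 0.8, -0.9]
grip_width: 25.1
grip_force: 59.3
```

>>> carry_out:
  commands: [0,0,-0.007,0,0,0,0,0,0,0,0,0]

```text
t: 11.42
tool_pos: [613.1, 61.0, 77.7]
tool_rot: [-1.545, -2.735, -0.0]
contact_force: [-1.7, 0.7, 3.9]
grip_width: 25.7
grip_force: 59.8
```

>>> carry_out:
  commands: [0,0,0.001,0,0,-0.5,0,0,0,0,0,-0.5,0,0,0,0,0,0]

```text
t: 11.8
tool_pos: [613.7, 61.1, 77.8]
tool_rot: [1.775, 2.59, 0.001]
contact_force: [0.5, -0.6, 4.2]
grip_width: 25.2
grip_force: 59.8
```

```bash
python3 st.py
```

```text
11.8 [613.67  61.09  77.84] yaw 21.143530871650825 tilt 0.0009630754694110794 F [ 0.54 -0.56  4.22] M [-0.06  0.06 -0.03] g 25.23551907654045 59.794546365737915 q7 0.47105208094463663
```

>>> carry_out:
  commands: [0,0,0,0,0,-0.5,0,0,0,0,0,-0.5,0,0,0,0,0,0]

```text
t: 12.18
tool_pos: [613.7, 61.1, 77.8]
tool_rot: [1.993, 2.427, 0.001]
contact_force: [0.6, 0.3, 3.8]
grip_width: 25.2
grip_force: 59.8
```

```bash
python3 st.py
```

```text
12.175 [613.73  61.12  77.78] yaw 11.222953629292107 tilt 0.0012816345731403763 F [0.63 0.32 3.78] M [-0.02 -0.12  0.  ] g 25.181803848085504 59.77174401283264 q7 0.33102988474289946
```

>>> carry_out:
  commands: [0,0,0,0,0,-0.3,0,0,0,0,0,0]

```text
t: 12.42
tool_pos: [613.7, 61.1, 77.7]
tool_rot: [2.056, 2.374, 0.001]
contact_force: [1.0, 0.4, 5.0]
grip_width: 25.0
grip_force: 59.8
```

```bash
python3 st.py
```

```text
12.425 [613.67  61.08  77.73] yaw 8.22981515527816 tilt 0.0014269361681262256 F [0.97 0.37 5.04] M [ 0.07 -0.22 -0.05] g 24.988077450327484 59.76948916912079 q7 0.28892271702545824
```

>>> carry_out:
  commands: [0,0,0,0,0,-0.3,0,0,0,0,0,0]

```text
t: 12.68
tool_pos: [613.6, 61.1, 77.6]
tool_rot: [2.117, 2.32, 0.001]
contact_force: [1.2, 0.4, 4.3]
grip_width: 25.2
grip_force: 59.8
```

```bash
python3 st.py
```

```text
12.675 [613.55  61.07  77.65] yaw 5.22044934469946 tilt 0.001146571108678856 F [1.17 0.36 4.26] M [-0.01 -0.29 -0.  ] g 25.180601029385745 59.80860471725464 q7 0.2464501769798316
```

>>> carry_out:
  commands: [0,0,0,0,0,-0.3,0,0,0,0,0,0]

```text
t: 12.92
tool_pos: [613.4, 61.1, 77.6]
tool_rot: [2.178, 2.264, 0.001]
contact_force: [1.4, 0.5, 4.2]
grip_width: 25.3
grip_force: 59.9
```

```bash
python3 st.py
```

```text
12.925 [613.43  61.05  77.59] yaw 2.217165924766647 tilt 0.0008348697776141526 F [1.4  0.49 4.2 ] M [-0.07 -0.24 -0.05] g 25.335339869587106 59.857975244522095 q7 0.20401099734334802
```

>>> carry_out:
  commands: [0,0,0,0,0,-0.3,0,0,0,0,0,0]

```text
t: 13.18
tool_pos: [613.3, 61.1, 77.5]
tool_rot: [2.236, 2.206, 0.0]
contact_force: [1.1, 0.4, 4.2]
grip_width: 25.1
grip_force: 59.9
```

```bash
python3 st.py
```

```text
13.175 [613.29  61.06  77.5 ] yaw 179.2167746677169 tilt 0.00041461322455710656 F [1.09 0.41 4.24] M [ 0.03 -0.26 -0.02] g 25.051017540356874 59.904563426971436 q7 0.16161858555981656
```

>>> carry_out:
  commands: [0,0,0,0,0,-0.3,0,0,0,0,0,0]

```text
t: 13.42
tool_pos: [613.2, 61.0, 77.5]
tool_rot: [2.293, 2.147, 0.0]
contact_force: [1.0, 0.8, 4.8]
grip_width: 25.3
grip_force: 59.9
```

```bash
python3 st.py
```

```text
13.425 [613.21  61.03  77.48] yaw 176.21573998065992 tilt 0.0001855445263558829 F [1.01 0.77 4.8 ] M [-0.08 -0.22 -0.  ] g 25.32549444359196 59.932159781455994 q7 0.11922039195228856
```

>>> carry_out:
  commands: [0,0,0,0,0,-0.3,0,0,0,0,0,0]

```text
t: 13.68
tool_pos: [613.1, 61.1, 77.4]
tool_rot: [2.349, 2.086, -0.0]
contact_force: [0.1, 0.2, 4.9]
grip_width: 25.6
grip_force: 60.0
```

```bash
python3 st.py
```

```text
13.675 [613.12  61.06  77.42] yaw 173.21570633337865 tilt -5.503635292054742e-05 F [0.14 0.18 4.94] M [-0.02 -0.15 -0.01] g 25.611689490915744 59.952356815338135 q7 0.07675038404946684
```

>>> carry_out:
  commands: [0,0,0,0,0,-0.3,0,0,0,0,0,0]

```text
t: 13.92
tool_pos: [613.1, 61.0, 77.4]
tool_rot: [2.403, 2.024, -0.0]
contact_force: [-0.3, 0.1, 5.0]
grip_width: 25.3
grip_force: 60.0
```

```bash
python3 st.py
```

```text
13.925 [613.07  61.02  77.4 ] yaw 170.2180046260092 tilt -0.0002613766905165099 F [-0.34  0.1   5.02] M [-0.04 -0.14 -0.05] g 25.29754405945835 59.96724307537079 q7 0.03438998317140032
```

>>> carry_out:
  commands: [0,0,0,0,0,-0.3,0,0,0,0,0,0]

```text
t: 14.18
tool_pos: [613.0, 61.0, 77.4]
tool_rot: [2.455, 1.96, -0.0]
contact_force: [0.3, 0.6, 5.2]
grip_width: 25.1
grip_force: 60.0
```

```bash
python3 st.py
```

```text
14.175 [613.02  61.03  77.38] yaw 167.21476231262744 tilt -0.00031697980645028963 F [0.32 0.55 5.21] M [ 0.01 -0.09 -0.03] g 25.14576691392956 59.971550703048706 q7 -0.008047250326180491
```

>>> carry_out:
  commands: [0,0,0.002,0,0,-0.3,0,0,0,0,0,0]

```text
t: 14.42
tool_pos: [613.1, 61.0, 77.5]
tool_rot: [2.505, 1.895, -0.0]
contact_force: [0.7, -0.4, 4.3]
grip_width: 25.2
grip_force: 59.8
```

```bash
python3 st.py
```

```text
14.425 [613.06  61.    77.48] yaw 164.2218339325151 tilt -0.00035932856573983563 F [ 0.7  -0.41  4.29] M [-0.04 -0.19  0.04] g 25.203510927385906 59.77665066719055 q7 -0.050559319667548244
```

>>> carry_out:
  commands: [0,0,0,0,0,-0.3,0,0,0,0,0,0]

```text
t: 14.68
tool_pos: [613.1, 60.9, 77.3]
tool_rot: [2.554, 1.829, -0.0]
contact_force: [1.7, -0.2, 1.9]
grip_width: 25.0
grip_force: 59.5
```

```bash
python3 st.py
```

```text
14.675 [613.07  60.93  77.3 ] yaw 161.21592540636908 tilt -0.0004540764651987709 F [ 1.75 -0.21  1.91] M [-0.07 -0.46  0.  ] g 25.014866782325264 59.50661301612854 q7 -0.0930961813415532
```

>>> carry_out:
  commands: [0,0,0,0,0,-0.3,0,0,0,0,0,0]

```text
t: 14.92
tool_pos: [613.0, 61.0, 77.2]
tool_rot: [2.601, 1.761, -0.001]
contact_force: [2.6, -0.9, -0.0]
grip_width: 25.2
grip_force: 59.3
```

```bash
python3 st.py
```

```text
14.925 [613.04  60.97  77.23] yaw 158.21586212159963 tilt -0.0005584213947060522 F [ 2.64 -0.86 -0.02] M [-0.13 -0.54  0.06] g 25.179790658899673 59.26813244819641 q7 -0.13563563813913473
```

>>> carry_out:
  commands: [0,0,-0.003,0,0,-0.3,0,0,-0.003,0,0,-0.3,0,0,0,0,0,0]

```text
t: 15.3
tool_pos: [613.1, 60.8, 76.6]
tool_rot: [2.689, 1.623, -0.0]
contact_force: [3.2, -0.7, -1.9]
grip_width: 25.3
grip_force: 59.1
```

```bash
python3 st.py
```

```text
15.3 [613.11  60.84  76.64] yaw 152.2089266897067 tilt -0.00044739909207074753 F [ 3.24 -0.74 -1.91] M [-0.18 -0.74  0.01] g 25.336454745577058 59.05466437339783 q7 -0.22030691790398238
```

>>> carry_out:
  commands: [0,0,-0.003,0,0,-0.3,0,0,-0.003,0,0,-0.3,0,0,0,0,0,0]

```text
t: 15.68
tool_pos: [613.0, 60.9, 76.1]
tool_rot: [2.771, 1.48, -0.001]
contact_force: [2.2, -0.7, -2.1]
grip_width: 25.5
grip_force: 59.1
```

```bash
python3 st.py
```

```text
15.675 [612.97  60.87  76.08] yaw 146.2009185221751 tilt -0.0006951527577957006 F [ 2.19 -0.73 -2.05] M [-0.17 -0.67  0.06] g 25.486456538467593 59.12579298019409 q7 -0.30511984668689707
```

>>> carry_out:
  commands: [0,0,-0.003,0,0,-0.3,0,0,-0.003,0,0,-0.3,0,0,0,0,0,0]

```text
t: 16.05
tool_pos: [613.1, 60.8, 75.6]
tool_rot: [2.844, 1.332, -0.0]
contact_force: [2.5, -1.0, -1.8]
grip_width: 25.3
grip_force: 59.0
```

```bash
python3 st.py
```

```text
16.05 [613.08  60.76  75.58] yaw 140.19635461725136 tilt -0.0003203077395242872 F [ 2.53 -1.05 -1.77] M [-0.34 -0.8   0.02] g 25.255322042686686 59.01847422122955 q7 -0.3899429493987193
```

>>> carry_out:
  commands: [0,0,-0.003,0,0,-0.3,0,0,-0.004,0,0,-0.34,0,0,0,0,0,0]

```text
t: 16.42
tool_pos: [613.0, 60.7, 74.9]
tool_rot: [2.914, 1.171, -0.0]
contact_force: [2.4, -1.0, -1.8]
grip_width: 25.5
grip_force: 59.2
```

```bash
python3 st.py
```

```text
16.425 [613.04  60.73  74.91] yaw 133.79633978724877 tilt -0.0004114095960874694 F [ 2.45 -1.04 -1.82] M [-0.43 -0.73  0.08] g 25.531093443561176 59.201422333717346 q7 -0.480484907705272
```

>>> carry_out:
  commands: [0,0,0,0,0,0,0,0,0,0,0,0,0,0,0,0,0,0,0,0,0,0,0,0,0,0,0,0,0,0,0,0,0,0,0,0]
  hand: 0

```text
t: 17.18
tool_pos: [613.1, 61.1, 75.1]
tool_rot: [2.916, 1.169, -0.0]
contact_force: [0.3, 0.2, -0.3]
grip_width: 85.3
grip_force: 0.0
```

>>> carry_out:
  commands: [0,0,0.3,0,0,0,0,0,0.5,0,0,0,0,0,0.3,0,0,0,-0.2,-0.18,0,0,0,0,-0.2,-0.18,0,0,0,0,-0.18,-0.18,0,0,0,0,0,0,0,0,0,0,0,0,0,0,0,0]

```text
t: 18.18
tool_pos: [555.8, 7.8, 185.3]
tool_rot: [-2.916, -1.17, -0.002]
contact_force: [1.0, 0.4, -0.1]
grip_width: 85.3
grip_force: 0.0
```

```bash
python3 st.py; python3 - <<'E'
from h import *
W=cal("wrist");im=manip.capture("wrist");cv2.imwrite("pics/w5.png",im);np.savez("w5.npz",*W);print(W[1])
cv2.imwrite("pics/r5.png",np.hstack([rect(im,W,613,61,90,40,5),rect(im,W,625,72,72,40,5)]))
E
```

```text
18.175 [555.78   7.79 185.31] yaw 133.72746701874007 tilt -0.001557268720591572 F [ 1.    0.43 -0.1 ] M [ 0.01  0.08 -0.05] g 85.25404175697697 0.0 q7 -0.4970661689277398
[617.06047464  66.34627628 308.15567135]
```

View pics/r5.png

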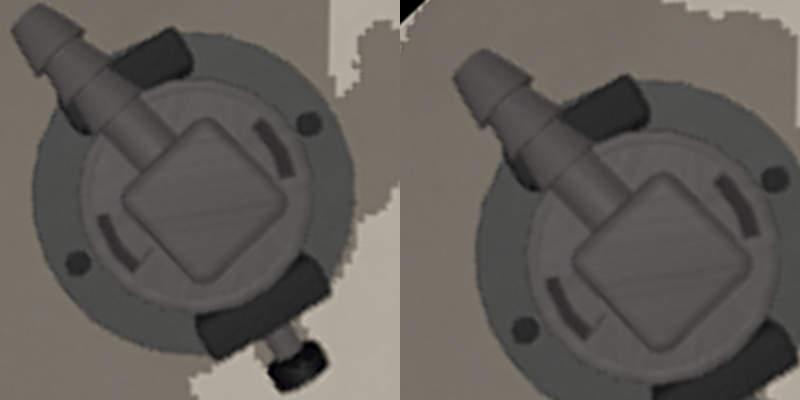

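The elbow stands upright in the port at about pixel (205, 200). Its barb points to azimuth 44°, which is 77° clockwise of the slots, so it did not spring back when I let go. The gripper is clear of everything.

```bash
python3 -c "
from station import manip
print(manip.sign_off())"
```

```text
the job is handed in; nothing more can be done
None
```

I handed the job in with the elbow upright in the port, turned about 77° from the slots (roughly 30° past first resistance, felt at about 47°), and released at 18 s; no verdict came back, and one picture I viewed was over the 800 x 600 limit (1560 x 780).

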